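Slide a specimen case over the sill of the reader bay

TASK

First pick the small canister out of the way and stand it upright on the round cork coaster. Then bring the grey specimen case to the reader bay without carrying it: lift only its front edge by the black grip, with its back edge left down on the desk, set the front edge on the bay's raised sill, and push the case from behind, under the bridge, until all of it lies flat on the bay floor behind the sill. Do not tip the case steeply, leave the dish, the bottle and the wooden slide box where they are, and let go of everything at the end.

Things in the scene. Friction and masses are not known exactly. Their poses are not given: they have to be found in the camera images.
- case_grip (a point): Centre of the black grip rib on the specimen case's lid, 62 mm above its underside. Rib 44 mm long (x), 14 mm thick (y), from 48 to 76 mm above the underside; pinch it across its thickness, the case then pivots in the pinch as its front is lifted. Centre 29 mm behind the case's front face, 121 mm ahead of the rear face. Axes: x to the case's front end, z up.
- case_front (a point): Middle of the front bottom edge of the specimen case: a grey box with white lid, 150 mm long (x), 100 mm wide (y), 48 mm high without the rib, 0.45 to 0.85 kg. x forward, z up.
- case_rear (a point): Middle of the rear bottom edge of the specimen case, 150 mm behind the front edge (x forward, z up); the flat rear face stands 48 mm high above it. Steady pressure on the rear face can pin it down by friction when the case should tip over the sill: if it jams, back off a little and push again.
- bay: Fixed reader bay: grey floor plate, white walls, aluminium entry sill. Origin on the desk at the middle of the sill's inner face; x points into the bay, the way the case goes. Sill x -16 to 0 mm, top 14 mm over the desk. Floor top at 4 mm, x 0 to the end wall at 168 mm. Side walls 34 mm high, x -16 to 178 mm, inner faces at y +-62, outer +-74 mm.
- bridge (a point): Centre of the black bridge bar across the bay, at x = 100 mm, 127 mm above the desk: 20 mm (x) by 14 mm (z), on posts out to y = +-86 mm. The case with its rib passes under it, a gripper does not. Axes as the bay.
- canister_mid (a point): Centre of the small upright canister (46 mm diameter, 75 mm tall, its foot 37.5 mm below this point, aluminium with a black cap, 0.15 kg) that stands on the desk in front of the bay's sill.
- coaster: Round cork coaster, fixed flat on the desk, 96 mm diameter, 5 mm thick; origin at the centre of its underside.
- dish: Bystander: shallow white ceramic bowl, 80 mm diameter, 20 mm high, loose; origin at the centre of its underside.
- bottle: Bystander: amber glass bottle, 48 mm diameter, 120 mm tall, loose; origin at the centre of its underside.
- slidebox: Bystander: low wooden slide box without a grip, 62 x 120 x 30 mm (x, y, z), loose; origin at the centre of its underside.

How it is judged:
On the way, in this order (a step that is already met when the one before it is completed fails the run):
1. the canister stands on the coaster, let go (horizontal distance between canister_mid and coaster below 0.025 m and angle between canister_mid's own z axis and vertical below 0.1 rad and height (world z) of canister_mid between 0.039 and 0.046 m and contact force between the fingers and anything else below 0.2 N), for 0.2 s.
2. the case's front edge is over or on the sill while its back edge is still down on the desk outside (x of case_front in the frame of bay between -0.014 and 0.06 m and height (world z) of case_front above 0.012 m and height (world z) of case_rear below 0.012 m), for 0.2 s.
At the end, for the whole second after the job is handed in: The case lies flat on the bay floor, all of it between the sill's inner face and the end wall (both bottom edges under 8 mm above the desk, tilt under 0.05 rad); the canister stands upright, wholly on the coaster (centre within 25 mm of the coaster's); nothing is held (all of step 1 and x of case_rear in the frame of bay above -0.001 m and x of case_front in the frame of bay below 0.172 m and height (world z) of each of case_rear, case_front below 0.008 m and angle between case_grip's own z axis and vertical below 0.05 rad); the robot touches nothing.
It fails at once if the case is carried: its back edge rises more than 45 mm above the desk (height (world z) of case_rear above 0.045 m).
It fails at once if the case is tipped more than 0.5 rad (about 29 degrees) (angle between case_grip's own z axis and vertical above 0.5 rad).
It fails at once if the dish is moved more than 20 mm (distance of dish from where it was at the start of the episode above 0.02 m).
It fails at once if the bottle is moved more than 20 mm (distance of bottle from where it was at the start of the episode above 0.02 m).
It fails at once if the slidebox is moved more than 20 mm (distance of slidebox from where it was at the start of the episode above 0.02 m).
It also fails if it takes over 72 s, if anything falls off the work surface, if the arm or the gripper's body presses on something with over 40 N, if the wrist force passes 120 N, or if a joint passes its speed limit or range.

ROBOT

A 7-joint arm with a two-finger parallel gripper is mounted at the origin on the work surface. World frame = base frame: x ahead of the robot, y to its left, z up, the work surface at z = 0. Lengths are in m, angles in rad, forces in N, time in s.
With the tool pointing down it reaches from about 0.4 to 0.875 m from the base axis. Payload 4.4 kg.
Tool frame: the origin (TCP) lies at the very end of the fingers, on their centre line; the grasp point (between the pads) lies 19 mm behind it; z points along the fingers, y is the line along which they close (so a half turn about z gives the same grasp; the last joint's range is limited). The gripper opens to 85 mm and grips with 20 to 120 N. Pads are 22 mm wide; open, the fingers measure 114 mm over their backs; the gripper's body (76 mm by 85 mm) begins 54 mm behind the grasp point. The pads swing forward as they close: fully open they stand 13 mm farther back than shut.
Start: joints at [1.048, 0.628, 0.038, 1.517, -0.027, 0.996, -0.02], TCP at [0.287, -0.583, 0.231] pointing down, gripper open.
Joint ranges: [-3.06, 3.06], [-0.37, 2.12], [-1.25, 1.32], [0.18, 2.47], [-1.1, 4.24], [0.23, 1.98], [-2.94, 2.94]. Speed limits (rad/s): [2.57, 2.57, 3.14, 3.14, 3.14, 3.14, 3.14].

INTERFACE

Orientations are given as a unit quaternion [x, y, z, w].
In Python, from station import monitor, read_camera, order gives the robot as it stands.
- The arm moves only by the shell command python3 -m crank 'ROWS' [FORCE]. ROWS is JSON, a list of rows, each an object of numbers: "dx", "dy", "dz": the shift along the world's x, y, z in units of 25 mm (1.0 is 25 mm); "rx", "ry", "rz": the turn, a rotation vector about the world's x, y, z in units of 6 degrees (1.0 is 6 degrees); "hand": the opening in per cent of the stroke, from 0 (shut) to 100 (fully open). In form: [{"dx": .., "dy": .., "dz": .., "rx": .., "ry": .., "rz": .., "hand": ..}, ...]. A call has exactly 8 rows; each row is the pose to reach, as a shift and turn from the pose commanded when the call began; what a row does not reach only later rows make up. A row lasts 1/8 s, in which the tool goes at most 62.5 mm and 10.7 degrees, less where a joint would pass 70% of its speed; a pose out of reach is approached as far as the arm can. A call with a gripper value outside its range is refused whole. The fingers move at their own pace and stop on an object; FORCE is the grip in N (left out, the last holds). Time passes only in rows, so rows that repeat a pose let the fingers close, or fill a call up. It gives the time, the measured TCP pose, the force, the opening and the grip force at its end, in the units of the state.
- monitor.state(): the state, without advancing time (a new reading comes with each control period).
- read_camera(name): name is "scene" or "top"; returns a dict with "color" (400x640x3 uint8, blue, green, red), "range_z" (400x640 float32, m along the optical axis (not along the pixel's ray), 0 where there is no reading), "vfov" (degrees; the focal length in pixels is half the picture's height over the tangent of half this angle, whatever the lens; pixels are square), "cx", "cy" (the principal point, pixels), "R" (3x3) and "t" (3): a world point X has camera coordinates R X + t. Camera axes: x right, y down, z forward; pixel columns grow to the right and rows downward; lengths in m; the calibration is good to about 2 mm. A picture is of the moment at which its call begins.
- order.close_job(): hands the job in; it is judged then, once.
The state is a dict: "t": time; "joint_pos": joint angles; "joint_vel": joint speeds; "effort": joint torques, N m; "tcp_pos": TCP position; "ee_rot": TCP orientation; "ft_force": force on the tool from outside, world axes, zero at the start; "torque": the same for the moment, N m; "gripper_width": finger opening in m; "grip_force": force on a finger pad.
Only numpy, scipy, OpenCV 4.12 (cv2) and the standard library are available. Lean on these libraries where they do the work, as an engineer would, in place of code of your own. Each camera call takes 0.05 s, during which the arm holds its last target. There are 200 camera calls.

## Working session

There is one attempt and no reset: what is moved stays moved. The work goes in short steps, Python scripts to look and compute and a shell command to move; the robot and the scene stay as the last step left them, time stands still between calls to the robot, and variables do not carry over. Pictures are saved under pics/ and viewed, at most 10 in all, crops included, and the job is handed in when it is done.

```bash
mkdir -p pics
cat > h.py <<'E'
import numpy as np, cv2, math
from station import monitor, read_camera, order
def shot(n,f=None):
    c=read_camera(n)
    if f: cv2.imwrite('pics/'+f,c['color'])
    np.savez(''+n+'.npz',**c); return c
def load(n): return dict(np.load(''+n+'.npz'))
def pts(c):
    z=c['range_z'].astype(float); f=200/math.tan(math.radians(float(c['vfov'])/2))
    v,u=np.mgrid[:400,:640]
    P=np.stack([(u-c['cx'])/f*z,(v-c['cy'])/f*z,z],-1)
    W=(P-c['t'])@c['R']; W[z==0]=np.nan; return W
def proj(c,X):
    f=200/math.tan(math.radians(float(c['vfov'])/2)); p=c['R']@np.array(X)+c['t']
    return [p[0]/p[2]*f+c['cx'],p[1]/p[2]*f+c['cy']]
E
python3 - <<'E'
from h import *
a=shot('top','top0.png');b=shot('scene','scene0.png')
for c in(a,b): print(c['vfov'],c['cx'],c['cy'],np.round(c['R'],3).tolist(),np.round(c['t'],3))
print(monitor.state())
E
```

```text
55.43718643609405 315.2818221265963 199.23492280997513 [[0.015, -1.0, 0.006], [-0.997, -0.015, -0.077], [0.077, -0.005, -0.997]] [-0.068  0.632  0.93 ]
53.544518162075285 319.74685583474695 200.9108417218847 [[0.396, 0.918, -0.015], [0.705, -0.315, -0.636], [-0.588, 0.241, -0.772]] [-0.188 -0.378  1.368]
{'t': 0.1, 'joint_pos': array([ 1.04820223,  0.62924238,  0.03841158,  1.51825355, -0.02696347,
        0.99631033, -0.02000285]), 'joint_vel': array([ 0.00089217, -0.00292103,  0.0007694 , -0.00320957, -0.00040533,
       -0.00029777,  0.00211555]), 'effort': array([ 3.29524897e-03, -5.64535332e+01,  1.23048194e+00, -1.93973011e+01,
        1.13115739e-02,  5.41786008e-03,  2.18972446e-05]), 'tcp_pos': array([ 0.28648838, -0.58284064,  0.23049237]), 'ee_rot': array([ 9.74025227e-01,  2.26437932e-01, -2.05397880e-04, -8.23028639e-04]), 'ft_force': array([0.52596801, 0.17891544, 0.20799927]), 'torque': array([0.02241876, 0.02921665, 0.02182923]), 'grip_force': 0.0, 'gripper_width': 0.08518497143183051}
```

View pics/top0.png

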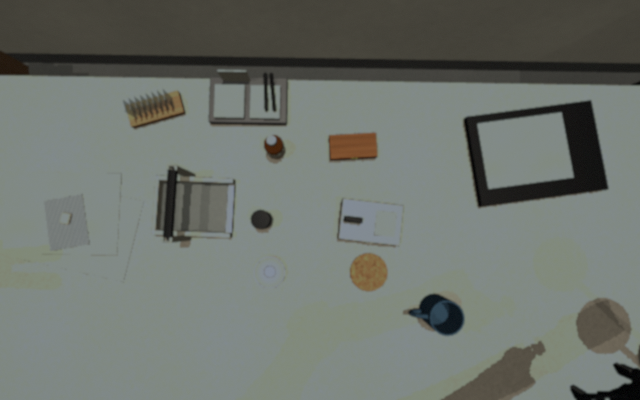

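View pics/scene0.png

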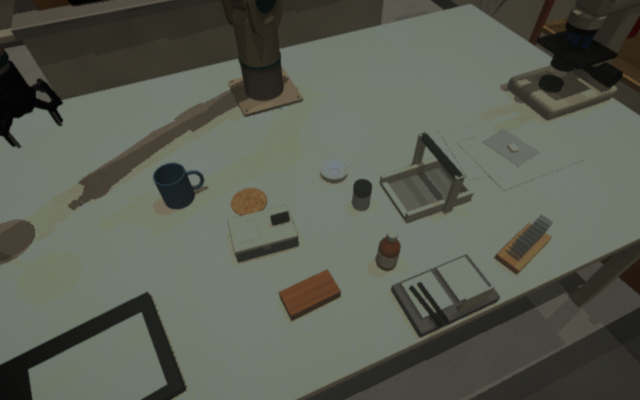

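The top view shows the bay at (195,208) with its sill at u≈232, and the canister at (262,220). The case is at (371,222) with its rib at (353,219), and the coaster at (369,272). The dish is at (270,272), the bottle at (274,147) and the slide box at (353,147). The case travels image-left, which is world +y.

Run:
```python
from h import *
c=load('top');W=pts(c)
def rect(name,box,zlo,zhi):
    u0,u1,v0,v1=box;Q=W[v0:v1,u0:u1].reshape(-1,3);Q=Q[(Q[:,2]>zlo)&(Q[:,2]<zhi)]
    r=cv2.minAreaRect((Q[:,:2]*1000).astype(np.float32));print(name,len(Q),'mean',Q.mean(0).round(4),'rect',np.round(r[0],1),np.round(r[1],1),round(r[2],2),'zmed',np.median(Q[:,2]).round(4))
rect('case lid',(325,415,185,258),.040,.056)
rect('rib',(325,415,185,258),.064,.09)
rect('canister',(240,285,200,240),.06,.09)
rect('coaster',(340,395,245,300),.003,.012)
rect('dish',(250,292,252,292),.008,.03)
rect('bottle',(255,292,125,165),.05,.14)
rect('slidebox',(320,385,125,165),.02,.04)
rect('walls',(140,245,165,245),.026,.042)
rect('bridge',(140,245,160,250),.115,.15)
rect('sill',(222,240,185,232),.009,.018)
rect('floor',(180,226,185,232),.0,.008)
rect('mug',(400,470,285,340),.04,.2)
# lit colours coaster
m=cv2.inRange(cv2.cvtColor(c['color'],cv2.COLOR_BGR2HSV),(8,90,60),(22,255,255));m[:,:340]=0;m[:,395:]=0;m[:245]=0;m[300:]=0
Q=W[m>0];print('coaster col',len(Q),Q.mean(0),Q.min(0),Q.max(0))
img=c['color'][130:310,140:440];cv2.imwrite('pics/crop.png',cv2.resize(cv2.convertScaleAbs(img,alpha=1.5),None,fx=2.6,fy=2.6,interpolation=cv2.INTER_CUBIC))
```

```text
case lid 2399 mean [ 0.5772 -0.1969  0.0478] rect [ 577.8 -195.3] [150.1 102.6] 84.27 zmed 0.0478
rib 111 mean [ 0.5821 -0.1487  0.0752] rect [ 582.3 -148.7] [42.5 13.8] 84.17 zmed 0.0751
canister 316 mean [0.5793 0.0705 0.0741] rect [578.8  70.5] [45.  45.2] 0.68 zmed 0.0743
coaster 998 mean [ 0.4517 -0.1965  0.0051] rect [ 450.8 -192.3] [132.5 136.2] 0.81 zmed 0.005
dish 616 mean [0.4486 0.0541 0.0144] rect [448.7  53.5] [76.6 75.1] 1.4 zmed 0.0142
bottle 341 mean [0.7542 0.0418 0.0896] rect [759.1  44. ] [45.5 46. ] 7.69 zmed 0.0843
slidebox 1186 mean [ 0.7687 -0.1517  0.0297] rect [ 769.6 -152.3] [ 63.5 120.7] 4.91 zmed 0.0299
walls 946 mean [0.611  0.2621 0.033 ] rect [610.6 246.3] [194.9 168.7] 88.37 zmed 0.0331
bridge 840 mean [0.6092 0.2632 0.132 ] rect [610.5 264.4] [ 23.9 171.9] 88.45 zmed 0.1329
sill 306 mean [0.6081 0.1567 0.0133] rect [608.2 157. ] [ 16.5 117.3] 88.17 zmed 0.0134
floor 2072 mean [0.6076 0.2284 0.0035] rect [607.7 228.9] [118.2 117.5] 1.09 zmed 0.0035
mug 836 mean [ 0.3605 -0.3571  0.0745] rect [ 367.8 -349.8] [106.4  79.4] 60.67 zmed 0.0773
coaster col 1025 [nan nan nan] [nan nan nan] [nan nan nan]
```

View pics/crop.png

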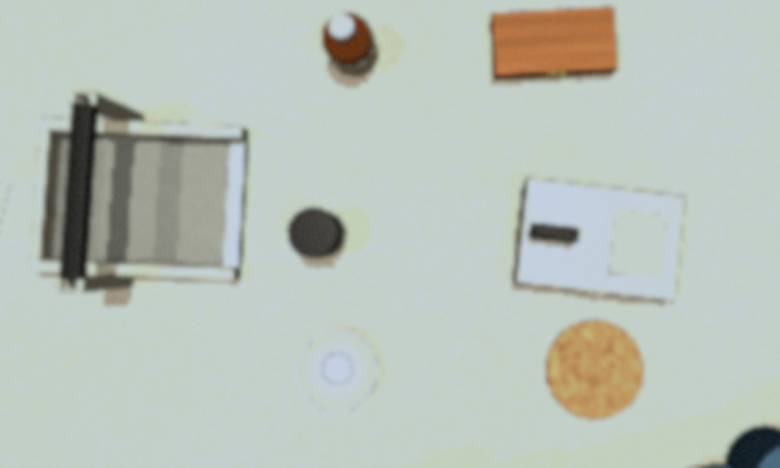

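```bash
python3 -m crank '[{"dx":1,"dy":2.2,"rz":1.6,"hand":100},{"dx":2,"dy":4.4,"rz":3.2,"hand":100},{"dx":3,"dy":6.6,"rz":4.8,"hand":100},{"dx":4,"dy":8.8,"rz":6.4,"hand":100},{"dx":5,"dy":11,"rz":8,"hand":100},{"dx":6,"dy":13.2,"rz":9.7,"hand":100},{"dx":7,"dy":15.4,"rz":9.7,"hand":100},{"dx":8,"dy":17.6,"rz":9.7,"hand":100}]' 40
python3 - <<'E'
from h import *
c=load('top')
m=cv2.inRange(cv2.cvtColor(c['color'],cv2.COLOR_BGR2HSV),(8,90,60),(22,255,255));m[:,:340]=0;m[:,395:]=0;m[:245]=0;m[300:]=0
k=np.argwhere(m>0);print(k.mean(0),k.min(0),k.max(0))
W=pts(c)
for u,v in((368.5,271.9),): print(W[271:274,367:371].reshape(-1,3).mean(0))
s=monitor.state();print(s['t'],s['tcp_pos'],s['ee_rot'],s['joint_pos'])
E
```

```text
[271.79121951 368.45463415] [254 351] [290 386]
[ 0.45186771 -0.19606933  0.0041755 ]
0.1 [ 0.28648838 -0.58284064  0.23049237] [ 9.74025227e-01  2.26437932e-01 -2.05397880e-04 -8.23028639e-04] [ 1.04820223  0.62924238  0.03841158  1.51825355 -0.02696347  0.99631033
 -0.02000285]invalid input at $[0]: expected keys dx, dy, dz, rx, ry, rz, hand
```

```bash
python3 -m crank '[{"dx":1,"dy":2.2,"dz":0,"rx":0,"ry":0,"rz":1.6,"hand":100},{"dx":2,"dy":4.4,"dz":0,"rx":0,"ry":0,"rz":3.2,"hand":100},{"dx":3,"dy":6.6,"dz":0,"rx":0,"ry":0,"rz":4.8,"hand":100},{"dx":4,"dy":8.8,"dz":0,"rx":0,"ry":0,"rz":6.4,"hand":100},{"dx":5,"dy":11,"dz":0,"rx":0,"ry":0,"rz":8,"hand":100},{"dx":6,"dy":13.2,"dz":0,"rx":0,"ry":0,"rz":9.7,"hand":100},{"dx":7,"dy":15.4,"dz":0,"rx":0,"ry":0,"rz":9.7,"hand":100},{"dx":8,"dy":17.6,"dz":0,"rx":0,"ry":0,"rz":9.7,"hand":100}]' 40
python3 - <<'E'
from h import *
from scipy.spatial.transform import Rotation as R
s=monitor.state();print(s['t'],s['tcp_pos'],s['joint_pos'],R.from_quat(s['ee_rot']).as_matrix())
E
```

```text
t: 1.1
tcp_pos: [0.4871, -0.1417, 0.2312]
ee_rot: [0.741, 0.671, -0.0, -0.0]
ft_force: [1.4, -0.7, -0.7]
gripper_width: 0.0854
grip_force: 0.0
1.1 [ 0.48713221 -0.14174475  0.23120058] [ 0.42393508  0.43601626 -0.27660391  1.9040749   0.15808054  0.8225037
 -0.03464964] [[ 9.85175823e-02  9.95135306e-01 -9.70303141e-05]
 [ 9.95135310e-01 -9.85175843e-02 -1.68484519e-05]
 [-2.63256814e-05 -9.48984230e-05 -9.99999995e-01]]
```

```bash
python3 -m crank '[{"dx":0.92,"dy":2.13,"dz":0,"rx":0,"ry":0,"rz":0,"hand":100},{"dx":1.84,"dy":4.26,"dz":0,"rx":0,"ry":0,"rz":0,"hand":100},{"dx":2.76,"dy":6.4,"dz":0,"rx":0,"ry":0,"rz":0,"hand":100},{"dx":3.68,"dy":8.54,"dz":0,"rx":0,"ry":0,"rz":0,"hand":100},{"dx":3.68,"dy":8.54,"dz":-2,"rx":0,"ry":0,"rz":0,"hand":100},{"dx":3.68,"dy":8.54,"dz":-4,"rx":0,"ry":0,"rz":0,"hand":100},{"dx":3.68,"dy":8.54,"dz":-5,"rx":0,"ry":0,"rz":0,"hand":100},{"dx":3.68,"dy":8.54,"dz":-5,"rx":0,"ry":0,"rz":0,"hand":100}]' 40
python3 -m crank '[{"dx":0,"dy":0,"dz":-1,"rx":0,"ry":0,"rz":0,"hand":100},{"dx":0,"dy":0,"dz":-2,"rx":0,"ry":0,"rz":0,"hand":100},{"dx":0,"dy":0,"dz":-2.8,"rx":0,"ry":0,"rz":0,"hand":100},{"dx":0,"dy":0,"dz":-3.24,"rx":0,"ry":0,"rz":0,"hand":100},{"dx":0,"dy":0,"dz":-3.24,"rx":0,"ry":0,"rz":0,"hand":100},{"dx":0,"dy":0,"dz":-3.24,"rx":0,"ry":0,"rz":0,"hand":30},{"dx":0,"dy":0,"dz":-3.24,"rx":0,"ry":0,"rz":0,"hand":30},{"dx":0,"dy":0,"dz":-3.24,"rx":0,"ry":0,"rz":0,"hand":30}]' 40
```

```text
t: 2.1
tcp_pos: [0.5768, 0.0698, 0.1041]
ee_rot: [0.741, 0.672, -0.002, -0.001]
ft_force: [0.0, -1.2, 0.8]
gripper_width: 0.0852
grip_force: 0.0
t: 3.1
tcp_pos: [0.5792, 0.0702, 0.0262]
ee_rot: [0.741, 0.672, 0.0, 0.0]
ft_force: [-1.4, -0.5, 6.0]
gripper_width: 0.0461
grip_force: 40.2
```

```bash
python3 -m crank '[{"dx":0,"dy":0,"dz":1,"rx":0,"ry":0,"rz":0,"hand":30},{"dx":0,"dy":0,"dz":2.5,"rx":0,"ry":0,"rz":0,"hand":30},{"dx":-0.5,"dy":-1,"dz":4,"rx":0,"ry":0,"rz":0,"hand":30},{"dx":-1.3,"dy":-2.7,"dz":4,"rx":0,"ry":0,"rz":0,"hand":30},{"dx":-2.2,"dy":-4.6,"dz":4,"rx":0,"ry":0,"rz":0,"hand":30},{"dx":-3.1,"dy":-6.5,"dz":4,"rx":0,"ry":0,"rz":0,"hand":30},{"dx":-4,"dy":-8.4,"dz":4,"rx":0,"ry":0,"rz":0,"hand":30},{"dx":-4.7,"dy":-9.9,"dz":4,"rx":0,"ry":0,"rz":0,"hand":30}]' 40
python3 -m crank '[{"dx":-0.4,"dy":-0.76,"dz":0,"rx":0,"ry":0,"rz":0,"hand":30},{"dx":-0.4,"dy":-0.76,"dz":-1.2,"rx":0,"ry":0,"rz":0,"hand":30},{"dx":-0.4,"dy":-0.76,"dz":-2.4,"rx":0,"ry":0,"rz":0,"hand":30},{"dx":-0.4,"dy":-0.76,"dz":-3.3,"rx":0,"ry":0,"rz":0,"hand":30},{"dx":-0.4,"dy":-0.76,"dz":-3.6,"rx":0,"ry":0,"rz":0,"hand":30},{"dx":-0.4,"dy":-0.76,"dz":-3.76,"rx":0,"ry":0,"rz":0,"hand":30},{"dx":-0.4,"dy":-0.76,"dz":-3.76,"rx":0,"ry":0,"rz":0,"hand":30},{"dx":-0.4,"dy":-0.76,"dz":-3.76,"rx":0,"ry":0,"rz":0,"hand":30}]' 40
```

```text
t: 4.1
tcp_pos: [0.4597, -0.1795, 0.1253]
ee_rot: [0.741, 0.671, -0.0, -0.0]
ft_force: [0.4, 1.0, -1.3]
gripper_width: 0.0459
grip_force: 41.5
t: 5.1
tcp_pos: [0.4517, -0.1965, 0.032]
ee_rot: [0.741, 0.672, 0.0, 0.001]
ft_force: [0.6, -0.1, -1.0]
gripper_width: 0.0457
grip_force: 41.5
```

```bash
python3 -m crank '[{"dx":0,"dy":0,"dz":-0.04,"rx":0,"ry":0,"rz":0,"hand":30},{"dx":0,"dy":0,"dz":-0.04,"rx":0,"ry":0,"rz":0,"hand":30},{"dx":0,"dy":0,"dz":-0.04,"rx":0,"ry":0,"rz":0,"hand":80},{"dx":0,"dy":0,"dz":-0.04,"rx":0,"ry":0,"rz":0,"hand":80},{"dx":0,"dy":0,"dz":-0.04,"rx":0,"ry":0,"rz":0,"hand":80},{"dx":0,"dy":0,"dz":-0.04,"rx":0,"ry":0,"rz":0,"hand":80},{"dx":0,"dy":0,"dz":-0.04,"rx":0,"ry":0,"rz":0,"hand":80},{"dx":0,"dy":0,"dz":0.4,"rx":0,"ry":0,"rz":0,"hand":80}]' 40
python3 -m crank '[{"dx":0,"dy":0,"dz":1,"rx":0,"ry":0,"rz":0,"hand":80},{"dx":0,"dy":0,"dz":2.5,"rx":0,"ry":0,"rz":0,"hand":80},{"dx":0,"dy":0,"dz":4,"rx":0,"ry":0,"rz":0,"hand":80},{"dx":0,"dy":0,"dz":5,"rx":0,"ry":0,"rz":0,"hand":80},{"dx":0,"dy":2,"dz":5,"rx":0,"ry":0,"rz":0,"hand":80},{"dx":0,"dy":4,"dz":5,"rx":0,"ry":0,"rz":0,"hand":80},{"dx":0,"dy":6,"dz":5,"rx":0,"ry":0,"rz":0,"hand":80},{"dx":0,"dy":6.5,"dz":5,"rx":0,"ry":0,"rz":0,"hand":80}]' 40
python3 - <<'E'
from h import *
c=shot('top','t1.png');W=pts(c)
def rect(name,box,zlo,zhi):
    u0,u1,v0,v1=box;Q=W[v0:v1,u0:u1].reshape(-1,3);Q=Q[(Q[:,2]>zlo)&(Q[:,2]<zhi)]
    r=cv2.minAreaRect((Q[:,:2]*1000).astype(np.float32));print(name,len(Q),'rect',np.round(r[0],1),np.round(r[1],1),round(r[2],2),'zmed',np.median(Q[:,2]).round(4))
rect('case lid',(325,415,185,258),.040,.056)
rect('rib',(325,415,185,258),.068,.09)
rect('can',(340,395,259,300),.07,.09)
s=monitor.state();print(s['t'],s['tcp_pos'],s['ft_force'])
E
```

```text
t: 6.1
tcp_pos: [0.4506, -0.1961, 0.0411]
ee_rot: [0.741, 0.672, -0.0, -0.001]
ft_force: [0.9, -1.0, 0.3]
gripper_width: 0.0682
grip_force: 0.0
t: 7.1
tcp_pos: [0.4512, -0.0304, 0.1672]
ee_rot: [0.739, 0.674, 0.001, -0.0]
ft_force: [0.3, -1.0, 0.2]
gripper_width: 0.0687
grip_force: 0.0
case lid 2396 rect [ 577.5 -195.4] [150.4 102. ] 84.34 zmed 0.0478
rib 107 rect [ 582.4 -149.1] [43.1 13.8] 83.6 zmed 0.0752
can 321 rect [ 452.2 -194.7] [44.  44.7] 0.55 zmed 0.0798
7.15 [ 0.45129804 -0.03050136  0.16708188] [ 0.12165285  0.86390802 -0.16116736]
```

View pics/t1.png

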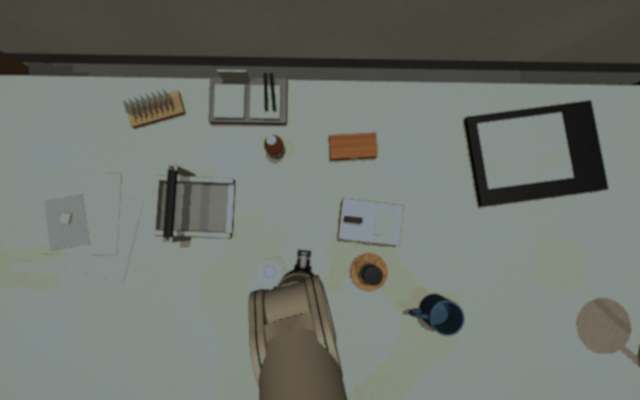

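```bash
python3 -m crank '[{"dx":1.5,"dy":-1.3,"dz":0,"rx":0,"ry":0,"rz":0,"hand":60},{"dx":3,"dy":-2.7,"dz":0,"rx":0,"ry":0,"rz":0,"hand":60},{"dx":4.5,"dy":-4,"dz":0,"rx":0,"ry":0,"rz":0,"hand":60},{"dx":5.24,"dy":-4.62,"dz":-0.5,"rx":0,"ry":0,"rz":0,"hand":60},{"dx":5.24,"dy":-4.62,"dz":-1.5,"rx":0,"ry":0,"rz":0,"hand":60},{"dx":5.24,"dy":-4.62,"dz":-2.5,"rx":0,"ry":0,"rz":0,"hand":60},{"dx":5.24,"dy":-4.62,"dz":-2.5,"rx":0,"ry":0,"rz":0,"hand":60},{"dx":5.24,"dy":-4.62,"dz":-2.5,"rx":0,"ry":0,"rz":0,"hand":60}]' 40
python3 -m crank '[{"dx":0,"dy":0,"dz":-1,"rx":0,"ry":0,"rz":0,"hand":60},{"dx":0,"dy":0,"dz":-1.7,"rx":0,"ry":0,"rz":0,"hand":60},{"dx":0,"dy":0,"dz":-1.94,"rx":0,"ry":0,"rz":0,"hand":60},{"dx":0,"dy":0,"dz":-1.94,"rx":0,"ry":0,"rz":0,"hand":0},{"dx":0,"dy":0,"dz":-1.94,"rx":0,"ry":0,"rz":0,"hand":0},{"dx":0,"dy":0,"dz":-1.94,"rx":0,"ry":0,"rz":0,"hand":0},{"dx":0,"dy":0,"dz":-1.94,"rx":0,"ry":0,"rz":0,"hand":0},{"dx":0,"dy":0,"dz":-1.94,"rx":0,"ry":0,"rz":0,"hand":0}]' 60
```

```text
t: 8.15
tcp_pos: [0.5825, -0.1505, 0.1047]
ee_rot: [0.741, 0.671, 0.0, 0.001]
ft_force: [0.9, -1.2, 0.2]
gripper_width: 0.0512
grip_force: 0.0
t: 9.15
tcp_pos: [0.5825, -0.1493, 0.0562]
ee_rot: [0.741, 0.672, 0.0, 0.0]
ft_force: [-1.9, 1.2, 5.4]
gripper_width: 0.0126
grip_force: 60.8
```

```bash
python3 -m crank '[{"dx":0,"dy":0,"dz":0.2,"rx":0,"ry":0,"rz":0,"hand":0},{"dx":0,"dy":-0.1,"dz":0.4,"rx":0,"ry":0,"rz":0,"hand":0},{"dx":0,"dy":-0.2,"dz":0.6,"rx":0,"ry":0,"rz":0,"hand":0},{"dx":0,"dy":-0.3,"dz":0.8,"rx":0,"ry":0,"rz":0,"hand":0},{"dx":0,"dy":-0.4,"dz":1,"rx":0,"ry":0,"rz":0,"hand":0},{"dx":0,"dy":-0.4,"dz":1.04,"rx":0,"ry":0,"rz":0,"hand":0},{"dx":0,"dy":-0.4,"dz":1.04,"rx":0,"ry":0,"rz":0,"hand":0},{"dx":0,"dy":-0.4,"dz":1.04,"rx":0,"ry":0,"rz":0,"hand":0}]' 60
python3 - <<'E'
from h import *
c=shot('scene');cv2.imwrite('pics/s1.png',cv2.resize(cv2.convertScaleAbs(c['color'][150:300,180:380],alpha=1.5),None,fx=3.5,fy=3.5))
E
```

```text
t: 10.15
tcp_pos: [0.5821, -0.1591, 0.0811]
ee_rot: [0.741, 0.672, -0.0, -0.0]
ft_force: [0.1, 0.2, -5.9]
gripper_width: 0.0127
grip_force: 59.3
```

View pics/s1.png

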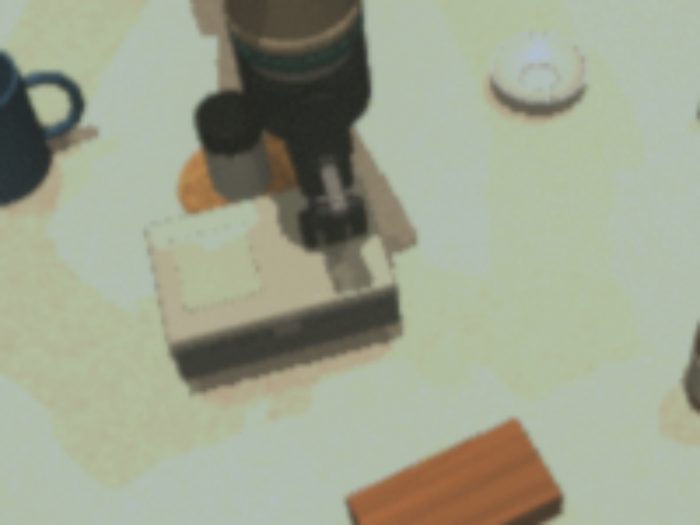

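The crop shows the rib pinched at (335,210), the canister standing on the coaster, and a shadow wedge under the case front. I'll check the tilt numerically.

```bash
cat >> h.py <<'E'
O=np.array([.6084,.165]);EX=np.array([math.cos(math.radians(88.35)),math.sin(math.radians(88.35))]);EY=np.array([-EX[1],EX[0]])
def lid(cam,pred,save=None,zlo=.03,zhi=.12):
    "fit lid plane near predicted rear-part point (world xy), white-ish pixels; report in bay frame"
    c=shot(cam,save);W=pts(c);m=(np.hypot(W[...,0]-pred[0],W[...,1]-pred[1])<.09)&(W[...,2]>zlo)&(W[...,2]<zhi)&(c['color'].min(-1)>95)
    Q=W[m];
    for _ in range(6):
        A=np.c_[Q[:,:2],np.ones(len(Q))];k=np.linalg.lstsq(A,Q[:,2],rcond=None)[0];r=abs(A@k-Q[:,2]);Q=Q[r<max(.003,2*r.std())]
    B=np.c_[(Q[:,:2]-O)@EX,(Q[:,:2]-O)@EY]*1000
    r=cv2.minAreaRect(B.astype(np.float32))
    print(cam,len(Q),'slope bay x,y',(k[:2]@EX).round(3),(k[:2]@EY).round(3),'bayx',np.percentile(B[:,0],[.5,99.5]).round(1),'bayy',np.percentile(B[:,1],[.5,99.5]).round(1),'rect',np.round(r[0],1),np.round(r[1],1),round(r[2],2),'z',np.percentile(Q[:,2],[1,99]).round(4))
E
python3 - <<'E'
from h import *
lid('top',(.575,-.21)); lid('scene',(.575,-.21))
E
```

```text
top 58 slope bay x,y -0.029 -0.019 bayx [-310.8 -297.2] bayy [-32.8   4.4] rect [-304.4  -14.1] [39.1 12.3] 84.24 z [0.0697 0.0751]
scene 1128 slope bay x,y 0.004 0.001 bayx [-443.5 -302.2] bayy [-31.3  70.9] rect [-372.1   19.6] [ 97.8 148.5] 85.22 z [0.071  0.0764]
```

The whole case came up flat by about 25 mm: the 60 N grip is too tight for it to pivot. I'll ease the grip so the back edge swings down.

```bash
python3 -m crank '[{"dx":0,"dy":0,"dz":0,"rx":0,"ry":0,"rz":0,"hand":0},{"dx":0,"dy":0,"dz":0,"rx":0,"ry":0,"rz":0,"hand":0},{"dx":0,"dy":0,"dz":0,"rx":0,"ry":0,"rz":0,"hand":0},{"dx":0,"dy":0,"dz":0,"rx":0,"ry":0,"rz":0,"hand":0},{"dx":0,"dy":0,"dz":0,"rx":0,"ry":0,"rz":0,"hand":0},{"dx":0,"dy":0,"dz":0,"rx":0,"ry":0,"rz":0,"hand":0},{"dx":0,"dy":0,"dz":0,"rx":0,"ry":0,"rz":0,"hand":0},{"dx":0,"dy":0,"dz":0,"rx":0,"ry":0,"rz":0,"hand":0}]' 28
python3 - <<'E'
from h import *
lid('scene',(.575,-.21))
E
```

```text
t: 11.3
tcp_pos: [0.5822, -0.1593, 0.0813]
ee_rot: [0.741, 0.672, 0.0, -0.0]
ft_force: [0.6, 0.4, -6.5]
gripper_width: 0.0125
grip_force: 59.3
scene 1104 slope bay x,y 0.003 -0.0 bayx [-443.1 -302. ] bayy [-31.5  71.7] rect [-372.4   19.5] [ 97.6 148.7] 84.41 z [0.0711 0.0766]
```

```bash
python3 -m crank '[{"dx":0,"dy":0,"dz":-0.4,"rx":0,"ry":0,"rz":0,"hand":0},{"dx":0,"dy":0,"dz":-0.8,"rx":0,"ry":0,"rz":0,"hand":0},{"dx":0,"dy":0,"dz":-1,"rx":0,"ry":0,"rz":0,"hand":0},{"dx":0,"dy":0,"dz":-1.02,"rx":0,"ry":0,"rz":0,"hand":0},{"dx":0,"dy":0,"dz":-1.02,"rx":0,"ry":0,"rz":0,"hand":30},{"dx":0,"dy":0,"dz":-1.02,"rx":0,"ry":0,"rz":0,"hand":30},{"dx":0,"dy":0,"dz":-1,"rx":0,"ry":0,"rz":0,"hand":30},{"dx":0,"dy":0,"dz":-1,"rx":0,"ry":0,"rz":0,"hand":30}]' 22
python3 -m crank '[{"dx":0,"dy":0,"dz":0,"rx":0,"ry":0,"rz":0,"hand":0},{"dx":0,"dy":0,"dz":0,"rx":0,"ry":0,"rz":0,"hand":0},{"dx":0,"dy":0,"dz":0,"rx":0,"ry":0,"rz":0,"hand":0},{"dx":0,"dy":0,"dz":0,"rx":0,"ry":0,"rz":0,"hand":0},{"dx":0,"dy":0,"dz":0.25,"rx":0,"ry":0,"rz":0,"hand":0},{"dx":0,"dy":0,"dz":0.5,"rx":0,"ry":0,"rz":0,"hand":0},{"dx":0,"dy":0,"dz":0.8,"rx":0,"ry":0,"rz":0,"hand":0},{"dx":0,"dy":0,"dz":0.8,"rx":0,"ry":0,"rz":0,"hand":0}]' 22
python3 - <<'E'
from h import *
lid('scene',(.575,-.21))
E
```

```text
t: 12.35
tcp_pos: [0.5825, -0.1595, 0.0564]
ee_rot: [0.741, 0.672, 0.0, 0.0]
ft_force: [-0.1, -0.2, 0.5]
gripper_width: 0.0256
grip_force: 0.0
t: 13.35
tcp_pos: [0.5828, -0.1592, 0.077]
ee_rot: [0.741, 0.672, 0.001, 0.0]
ft_force: [0.6, 1.1, -3.7]
gripper_width: 0.0131
grip_force: 21.8
scene 1175 slope bay x,y 0.175 -0.014 bayx [-437.7 -297.6] bayy [-31.   69.1] rect [-366.4   18.5] [ 98.7 145.3] 85.79 z [0.0477 0.0741]
```

```bash
python3 -m crank '[{"dx":0,"dy":0.3,"dz":0.1,"rx":0,"ry":0,"rz":0.1,"hand":0},{"dx":0.1,"dy":1,"dz":0.15,"rx":0,"ry":0,"rz":0.2,"hand":0},{"dx":0.3,"dy":1.9,"dz":0.15,"rx":0,"ry":0,"rz":0.3,"hand":0},{"dx":0.5,"dy":2.8,"dz":0.15,"rx":0,"ry":0,"rz":0.4,"hand":0},{"dx":0.7,"dy":3.7,"dz":0.15,"rx":0,"ry":0,"rz":0.5,"hand":0},{"dx":0.8,"dy":4.6,"dz":0.15,"rx":0,"ry":0,"rz":0.6,"hand":0},{"dx":0.9,"dy":5.5,"dz":0.15,"rx":0,"ry":0,"rz":0.68,"hand":0},{"dx":0.92,"dy":6.2,"dz":0.15,"rx":0,"ry":0,"rz":0.68,"hand":0}]' 22
python3 - <<'E'
from h import *
lid('scene',(.595,-.05))
E
```

```text
t: 14.4
tcp_pos: [0.6052, -0.0013, 0.08]
ee_rot: [0.716, 0.698, 0.0, -0.0]
ft_force: [0.3, -0.3, -6.4]
gripper_width: 0.0138
grip_force: 21.6
scene 1220 slope bay x,y 0.203 0.002 bayx [-276.7 -136.4] bayy [-50.6  45.8] rect [-206.8   -1.9] [144.   98.8] 1.11 z [0.0481 0.0771]
```

```bash
python3 -m crank '[{"dx":0,"dy":0.8,"dz":0,"rx":0,"ry":0,"rz":0,"hand":0},{"dx":0,"dy":1.7,"dz":0,"rx":0,"ry":0,"rz":0,"hand":0},{"dx":0.05,"dy":2.6,"dz":0,"rx":0,"ry":0,"rz":0,"hand":0},{"dx":0.05,"dy":3.5,"dz":0,"rx":0,"ry":0,"rz":0,"hand":0},{"dx":0.1,"dy":4.4,"dz":0,"rx":0,"ry":0,"rz":0,"hand":0},{"dx":0.1,"dy":5.3,"dz":0,"rx":0,"ry":0,"rz":0,"hand":0},{"dx":0.1,"dy":6.2,"dz":0,"rx":0,"ry":0,"rz":0,"hand":0},{"dx":0.1,"dy":6.5,"dz":0,"rx":0,"ry":0,"rz":0,"hand":0}]' 22
python3 - <<'E'
from h import *
lid('scene',(.605,.11))
cv2.imwrite('pics/s2.png',cv2.resize(cv2.convertScaleAbs(load('scene')['color'][120:270,280:480],alpha=1.5),None,fx=3.5,fy=3.5))
E
```

```text
t: 15.45
tcp_pos: [0.6074, 0.1608, 0.0802]
ee_rot: [0.716, 0.698, 0.001, -0.0]
ft_force: [-0.4, 0.1, -5.6]
gripper_width: 0.0134
grip_force: 21.8
scene 1054 slope bay x,y 0.206 -0.0 bayx [-114.4   24.6] bayy [-47.1  48.5] rect [-44.8   1.4] [142.3  98.7] 0.67 z [0.0478 0.0779]
```

View pics/s2.png

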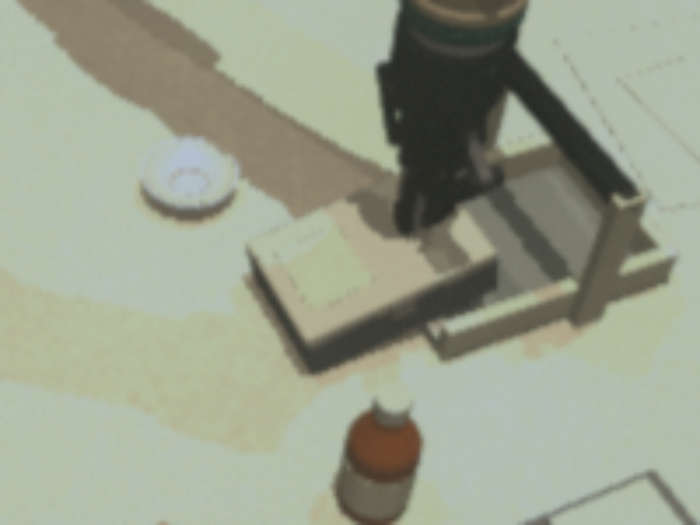

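The crop shows the case's front over the sill at about (460,290), centred between the walls, with its rear down. Next I lower it onto the sill and release.

```bash
python3 -m crank '[{"dx":0,"dy":0,"dz":-0.1,"rx":0,"ry":0,"rz":0,"hand":0},{"dx":0,"dy":0,"dz":-0.2,"rx":0,"ry":0,"rz":0,"hand":0},{"dx":0,"dy":0,"dz":-0.3,"rx":0,"ry":0,"rz":0,"hand":0},{"dx":0,"dy":0,"dz":-0.34,"rx":0,"ry":0,"rz":0,"hand":0},{"dx":0,"dy":0,"dz":-0.34,"rx":0,"ry":0,"rz":0,"hand":50},{"dx":0,"dy":0,"dz":-0.34,"rx":0,"ry":0,"rz":0,"hand":50},{"dx":0,"dy":0,"dz":-0.34,"rx":0,"ry":0,"rz":0,"hand":50},{"dx":0,"dy":0,"dz":0.4,"rx":0,"ry":0,"rz":0,"hand":50}]' 22
python3 -m crank '[{"dx":0,"dy":0,"dz":1.5,"rx":0,"ry":0,"rz":0,"hand":50},{"dx":0,"dy":-1,"dz":3,"rx":0,"ry":0,"rz":0,"hand":50},{"dx":0,"dy":-2.5,"dz":3,"rx":0,"ry":0,"rz":0,"hand":50},{"dx":0,"dy":-4.5,"dz":3,"rx":0,"ry":0,"rz":0,"hand":50},{"dx":-0.2,"dy":-6.5,"dz":3,"rx":0,"ry":0,"rz":0,"hand":50},{"dx":-0.2,"dy":-7.2,"dz":3,"rx":0,"ry":0,"rz":0,"hand":50},{"dx":-0.2,"dy":-7.2,"dz":3,"rx":0,"ry":0,"rz":0,"hand":50},{"dx":-0.2,"dy":-7.2,"dz":2,"rx":0,"ry":0,"rz":0,"hand":50}]' 22
python3 - <<'E'
from h import *
lid('scene',(.605,.11)); lid('top',(.605,.11));s=monitor.state();print(s['tcp_pos'],s['t'])
E
```

```text
t: 16.5
tcp_pos: [0.6065, 0.1574, 0.0892]
ee_rot: [0.717, 0.697, -0.002, -0.001]
ft_force: [-0.2, 0.6, 0.1]
gripper_width: 0.0429
grip_force: 0.0
t: 17.5
tcp_pos: [0.605, -0.019, 0.1422]
ee_rot: [0.716, 0.698, 0.003, 0.001]
ft_force: [-0.1, 0.9, -0.2]
gripper_width: 0.0424
grip_force: 0.0
scene 1507 slope bay x,y 0.136 -0.001 bayx [-119.9   22.4] bayy [-49.5  48.2] rect [-47.9  -0.6] [145.8  99.4] 0.2 z [0.0479 0.0691]
top 1323 slope bay x,y 0.135 0.002 bayx [-73.3  24.9] bayy [-49.9  47.9] rect [-24.8  -1.2] [101.3  99. ] 0.15 z [0.0531 0.0684]
[ 0.60124625 -0.01903109  0.13852751] 17.6
```

```bash
python3 -m crank '[{"dx":0,"dy":0,"dz":-1,"rx":0,"ry":0,"rz":0,"hand":50},{"dx":0,"dy":0,"dz":-2.5,"rx":0,"ry":0,"rz":0,"hand":50},{"dx":0,"dy":0,"dz":-4,"rx":0,"ry":0,"rz":0,"hand":50},{"dx":0,"dy":0,"dz":-4.45,"rx":0,"ry":0,"rz":0,"hand":50},{"dx":0,"dy":0.6,"dz":-4.45,"rx":0,"ry":0,"rz":0,"hand":50},{"dx":0,"dy":1.2,"dz":-4.45,"rx":0,"ry":0,"rz":0,"hand":50},{"dx":0,"dy":1.7,"dz":-4.45,"rx":0,"ry":0,"rz":0,"hand":50},{"dx":0,"dy":2,"dz":-4.45,"rx":0,"ry":0,"rz":0,"hand":50}]' 22
python3 -m crank '[{"dx":0,"dy":0.2,"dz":0,"rx":0,"ry":0,"rz":0,"hand":50},{"dx":0,"dy":0.4,"dz":0,"rx":0,"ry":0,"rz":0,"hand":50},{"dx":0,"dy":0.6,"dz":0,"rx":0,"ry":0,"rz":0,"hand":50},{"dx":0,"dy":0.8,"dz":0,"rx":0,"ry":0,"rz":0,"hand":50},{"dx":0,"dy":1,"dz":0,"rx":0,"ry":0,"rz":0,"hand":50},{"dx":0,"dy":1.2,"dz":0,"rx":0,"ry":0,"rz":0,"hand":50},{"dx":0.05,"dy":1.4,"dz":0,"rx":0,"ry":0,"rz":0,"hand":50},{"dx":0.05,"dy":1.6,"dz":0,"rx":0,"ry":0,"rz":0,"hand":50}]' 22
python3 - <<'E'
from h import *
lid('scene',(.607,.15))
E
```

```text
t: 18.6
tcp_pos: [0.6032, 0.03, 0.0297]
ee_rot: [0.716, 0.698, 0.001, 0.0]
ft_force: [-0.7, -0.4, 0.5]
gripper_width: 0.0424
grip_force: 0.0
t: 19.6
tcp_pos: [0.6039, 0.0636, 0.0289]
ee_rot: [0.718, 0.696, -0.002, 0.001]
ft_force: [-0.8, -7.8, 2.4]
gripper_width: 0.0423
grip_force: 3.7
scene 1106 slope bay x,y 0.198 0.002 bayx [-83.8  51.8] bayy [-49.9  47.5] rect [-17.9  -1.2] [ 99.8 141.2] 89.72 z [0.0504 0.0774]
```

```bash
python3 -m crank '[{"dx":0,"dy":0.15,"dz":0,"rx":0,"ry":0,"rz":0,"hand":50},{"dx":0,"dy":0.3,"dz":0,"rx":0,"ry":0,"rz":0,"hand":50},{"dx":0,"dy":0.45,"dz":0,"rx":0,"ry":0,"rz":0,"hand":50},{"dx":0,"dy":0.6,"dz":0,"rx":0,"ry":0,"rz":0,"hand":50},{"dx":0,"dy":0.4,"dz":0,"rx":0,"ry":0,"rz":0,"hand":50},{"dx":0,"dy":0.0,"dz":0,"rx":0,"ry":0,"rz":0,"hand":50},{"dx":0,"dy":-0.2,"dz":0,"rx":0,"ry":0,"rz":0,"hand":50},{"dx":0,"dy":-0.2,"dz":0,"rx":0,"ry":0,"rz":0,"hand":50}]' 22
python3 - <<'E'
from h import *
lid('scene',(.607,.15))
E
```

```text
t: 20.65
tcp_pos: [0.6039, 0.0625, 0.0286]
ee_rot: [0.717, 0.697, -0.0, -0.0]
ft_force: [1.0, 0.6, -0.0]
gripper_width: 0.0427
grip_force: 0.0
scene 1120 slope bay x,y -0.126 -0.0 bayx [-58.2  68.5] bayy [-49.7  46.8] rect [ 6.8 -0.3] [ 99.9 130.7] 89.09 z [0.0542 0.0712]
```

Backing off let the case tip onto the floor, nose down. I push on.

```bash
python3 -m crank '[{"dx":0,"dy":0.4,"dz":0,"rx":0,"ry":0,"rz":0,"hand":50},{"dx":0,"dy":0.8,"dz":0,"rx":0,"ry":0,"rz":0,"hand":50},{"dx":0.03,"dy":1.2,"dz":0,"rx":0,"ry":0,"rz":0,"hand":50},{"dx":0.05,"dy":1.5,"dz":0,"rx":0,"ry":0,"rz":0,"hand":50},{"dx":0.06,"dy":1.8,"dz":0,"rx":0,"ry":0,"rz":0,"hand":50},{"dx":0.07,"dy":2.1,"dz":0,"rx":0,"ry":0,"rz":0,"hand":50},{"dx":0.08,"dy":2.4,"dz":0,"rx":0,"ry":0,"rz":0,"hand":50},{"dx":0.09,"dy":2.7,"dz":0,"rx":0,"ry":0,"rz":0,"hand":50}]' 22
python3 - <<'E'
from h import *
lid('scene',(.609,.19))
E
```

```text
t: 21.7
tcp_pos: [0.6062, 0.131, 0.0288]
ee_rot: [0.717, 0.697, -0.0, 0.0]
ft_force: [-0.2, -1.8, -1.1]
gripper_width: 0.0429
grip_force: 1.1
scene 519 slope bay x,y -0.089 0.003 bayx [-14.7  90.5] bayy [-49.8  43. ] rect [36.4 -2.2] [108.7  96.3] 0.78 z [0.0545 0.0642]
```

```bash
python3 -m crank '[{"dx":0,"dy":0.2,"dz":0,"rx":0,"ry":0,"rz":0,"hand":50},{"dx":0,"dy":0.4,"dz":0,"rx":0,"ry":0,"rz":0,"hand":50},{"dx":0,"dy":0.6,"dz":0,"rx":0,"ry":0,"rz":0,"hand":50},{"dx":0.03,"dy":0.8,"dz":0,"rx":0,"ry":0,"rz":0,"hand":50},{"dx":0.03,"dy":1,"dz":0,"rx":0,"ry":0,"rz":0,"hand":50},{"dx":0.03,"dy":1.15,"dz":0,"rx":0,"ry":0,"rz":0,"hand":50},{"dx":0.03,"dy":1.15,"dz":0,"rx":0,"ry":0,"rz":0,"hand":50},{"dx":0.03,"dy":0.8,"dz":0,"rx":0,"ry":0,"rz":0,"hand":50}]' 22
python3 - <<'E'
from h import *
lid('scene',(.609,.22))
E
```

```text
t: 22.75
tcp_pos: [0.6072, 0.1523, 0.0291]
ee_rot: [0.716, 0.698, 0.001, -0.0]
ft_force: [0.1, 1.5, 0.0]
gripper_width: 0.0428
grip_force: 0.0
scene 421 slope bay x,y -0.003 0.0 bayx [  7.9 139.8] bayy [-50.3  42.7] rect [73.6 -3.4] [134.3  93.1] 0.93 z [0.0502 0.0556]
```

Flat, with the rear at bay x≈8 mm. I back off, lift clear and verify.

```bash
python3 -m crank '[{"dx":0,"dy":-1,"dz":0,"rx":0,"ry":0,"rz":0,"hand":50},{"dx":0,"dy":-2.5,"dz":0.5,"rx":0,"ry":0,"rz":0,"hand":50},{"dx":0,"dy":-4,"dz":2,"rx":0,"ry":0,"rz":0,"hand":50},{"dx":0,"dy":-5,"dz":4,"rx":0,"ry":0,"rz":0,"hand":50},{"dx":0,"dy":-6,"dz":6,"rx":0,"ry":0,"rz":0,"hand":50},{"dx":0,"dy":-6,"dz":7,"rx":0,"ry":0,"rz":0,"hand":50},{"dx":0,"dy":-6,"dz":7,"rx":0,"ry":0,"rz":0,"hand":50},{"dx":0,"dy":-6,"dz":7,"rx":0,"ry":0,"rz":0,"hand":50}]' 22
python3 - <<'E'
from h import *
lid('scene',(.609,.22)); lid('top',(.609,.22),'t2.png')
c=load('top');W=pts(c)
for n,(u0,u1,v0,v1),lo,hi in(('can',(340,395,250,300),.07,.09),('dish',(250,292,252,292),.008,.03),('bottle',(255,292,125,165),.05,.14),('box',(320,385,125,165),.02,.04)):
    Q=W[v0:v1,u0:u1].reshape(-1,3);Q=Q[(Q[:,2]>lo)&(Q[:,2]<hi)];print(n,Q.mean(0).round(4))
s=monitor.state();print(s['t'],s['tcp_pos'],s['ft_force'])
E
```

```text
t: 23.8
tcp_pos: [0.6062, 0.0007, 0.2029]
ee_rot: [0.717, 0.698, -0.001, -0.001]
ft_force: [0.1, -0.7, -0.9]
gripper_width: 0.0425
grip_force: 0.0
scene 987 slope bay x,y -0.004 0.002 bayx [  7.1 137.1] bayy [-49.7  45.3] rect [72.5 -1.4] [133.5  99. ] 0.71 z [0.05   0.0556]
top 1405 slope bay x,y -0.006 -0.0 bayx [  6.4 141.3] bayy [-50.8  46.7] rect [74.2 -2.8] [138.5 100.2] 0.46 z [0.0488 0.0544]
can [ 0.4525 -0.1947  0.0793]
dish [nan nan nan]
bottle [0.7616 0.045  0.1029]
box [ 0.7687 -0.1518  0.0297]
23.9 [0.60598715 0.0009412  0.20226957] [-0.66828839  0.72224673  0.11709843]<stdin>:5: RuntimeWarning: Mean of empty slice.
  ret = um.true_divide(
```

View pics/t2.png

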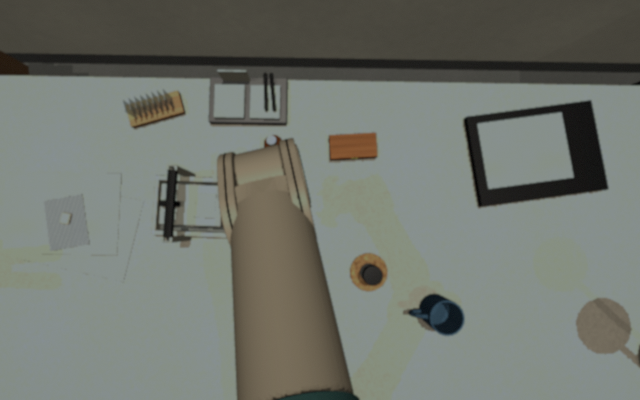

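The top view shows the case in the bay under the bridge (175–220, 205) and the canister on the coaster (371,273). The bottle tip at (272,141) and the slide box at (353,147) are unmoved. The arm hides the dish, but the earlier scene view showed it undisturbed and it was never approached.

```bash
python3 -c "
from station import order; print(order.close_job())"
```

```text
the job is handed in; nothing more can be done
None
```

I handed the job in at about 24 s: by camera, the canister stands on the coaster and the case lies flat in the bay (rear edge about 6 mm past the sill), with nothing held. On the first lift the case came up flat by about 25 mm (limit 45 mm), so I set it down and regripped more lightly before continuing; the dish was hidden in the final picture.

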